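# Clamp the roller in its fixture

### The job

Two screw clamps stand side by side; one has the grooved metal roller under its pad, the other a flat black feed wheel. Take hold of the T-handle of the clamp with the roller and turn it clockwise until the resistance rises and the roller is held firmly on its seat, without forcing it, then let go. Leave the feed wheel's clamp alone.

Things in the scene. Friction and masses are not known exactly. Their poses are not given: they have to be found in the camera images.
- roller_handle: T-handle on the clamp with the roller: level crossbar 12 mm thick, 78 mm long (end knobs 17 mm thick), on an 11 mm stem free for 36 mm below the bar's middle. Origin: bar's middle, on the upright screw axis, z = 317 mm; x along the bar, z up. Clockwise from above tightens: pad goes down 6 mm per rad, handle keeps its height. Friction 0.15 N m. Let go, it stays (over 25 N it eases back to that).
- roller_pad: Round pad under that clamp's arm, 28 mm across, 12 mm high, steel with a black rubber face; origin: middle of its lower face, z up. 0.3 to 0.8 rad of handle bring it onto the roller, about 0.4 rad more clamp it well, 1.1 rad more is too much. It is sprung (8 N per mm), so the force grows over some millimetres and the handle's resistance rises from 0.15 to about 0.25 N m at 15 N.
- roller: On the plywood board: grooved grey metal roller, 41 mm across, 26 mm high, loose, standing on its end face on the clamp's raised seat between three low pins, centred under the pad. Origin: middle of its underside (z = 193 mm); z up along its axis.
- wheel_handle_end (a point): End of the crossbar of the other clamp's T-handle, 39 mm from its screw axis. That clamp looks the same but has a flat black feed wheel (47 mm across, 12 mm high) under its pad; its handle must stay as it is.

How it is judged:
At the end, for the whole second after the job is handed in: The pad presses on the roller with more than 7 N, the roller stands upright (within 6 degrees) and at rest on its seat within 10 mm of the pad's centre, and the end of the other clamp's handle is within 12 mm of where it was (contact force between roller_pad and roller above 7 N and horizontal distance between roller_pad and roller below 0.01 m and angle between roller's own z axis and vertical below 0.1 rad and distance of wheel_handle_end from where it was at the start of the episode below 0.012 m and linear speed of roller below 0.02 m/s); the robot touches nothing.
It fails at once if the roller is forced: the pad presses on it with more than 50 N (contact force between roller_pad and roller above 50 N).
It fails at once if the feed wheel's clamp is turned (end of its handle moved more than 12 mm) (distance of wheel_handle_end from where it was at the start of the episode above 0.012 m).
It also fails if it takes over 35 s, if anything falls off the work surface, if the arm or the gripper's body presses on something with over 40 N, if the wrist force passes 120 N, or if a joint passes its speed limit or range.

### The arm

A 6-joint arm with a two-finger parallel gripper is mounted at the origin on the work surface; the furniture and walls round the work are solid. World frame = base frame: x ahead of the robot, y to its left, z up, the work surface at z = 0. Lengths are in m, angles in rad, forces in N, time in s.
With the tool pointing down it reaches from about 0.2 to 0.875 m from the base axis. Payload 3.4 kg.
Tool frame: the origin (TCP) lies between the finger pads; the fingertips stand 25 mm ahead of it and the grasp point (between the pads) lies 6 mm ahead of it (r.nose_length is the z of the fingertips in the tool frame, in m); z points along the fingers, x is the direction in which the jaws open and shut, and the axes are right-handed (so a half turn about z gives the same grasp; the last joint's range is limited). The gripper opens to 94 mm and grips with 3 to 60 N. Pads are 16 mm wide; open, the fingers measure 119 mm over their backs; the gripper's body (75 mm by 177 mm) begins 78 mm behind the grasp point.
Start: joints at [1.068, 0.276, 1.505, -0, 1.361, -0.121], TCP at [0.214, 0.534, 0.23] pointing down, gripper open.
Joint ranges: [-2.89, 2.89], [-0.75, 2.08], [0.22, 2.7], [-1.18, 4.32], [0.11, 2.71], [-2.7, 2.7]. Speed limits (rad/s): [2.57, 2.57, 3.14, 3.14, 3.14, 3.14].

### API

Orientations are given as a unit quaternion [w, x, y, z].
In Python, from plant import r, gripper_to, inverse_kinematics, vision, models, telemetry gives the robot as it stands. Calls block until the motion is done:
- r.move_to(position, orientation): joint-space move of the TCP to a pose.
- r.move_l(position, rot=None, vel=0.15, guard=None): straight line of the TCP; rot=None keeps the orientation; vel is the mean speed in m/s. With guard (N) it stops when the force on the tool has changed by that much, and returns True; else False.
- r.movej(angles): joint-space move.
- gripper_to(opening, f_grip=None): finger opening in m; f_grip is the grip in N (None keeps the last); returns when the fingers have stopped.
- r.hold(seconds).
- inverse_kinematics(position, orientation): joint angles nearest the present ones, or None.
- vision.snapshot(name): name is "scene" or "top"; returns the picture (480x640x3 uint8, red, green, blue); there is no depth.
- vision.get_calibration(name): a dict with "fx", "fy", "cx", "cy" (pixels), "position" and "orientation" of the camera in the world. Camera axes: x right, y down, z forward; pixel columns grow to the right and rows downward; lengths in m; the calibration is good to about 2 mm. A picture is of the moment at which its call begins. get_calibration takes no time and is no camera call.
A pose or a line that the arm cannot do raises r.PlanningError and nothing moves.
- r.sign_off(): hands the job in, once; it reports no verdict.
Trained networks look in the newest picture that a camera, given by its name, has taken for a name from the list of things; names that differ only in an ending like _2 or _b are one class to them, and where a whole thing is asked for, a point or a joint stands for the part that bears it (a point fixed in the world has none). Each returns a list of dicts, best first, with "score" (0 to 1); they miss things now and then, are a little off and sometimes report something else, mostly with a low value. They report only what shows in the picture. A call takes as long as a camera call.
- models.boxes_of(thing, camera): "at" ([x, y, z] in m, in world coordinates, good to about 4 mm: the middle of the surface that is visible of it).
- models.regions_of(thing, camera): "pixels" (480x640 bool, what is visible of it).
- models.mark_of(thing, camera): "at" ([x, y, z] in m, in world coordinates, good to about 4 mm: a listed point, or the origin of a listed thing).
Readings, each from a call of its own:
- telemetry.current_t(): time.
- telemetry.current_joints(): joint angles.
- telemetry.current_dq(): joint speeds.
- telemetry.current_joint_efforts(): joint torques, N m.
- telemetry.current_ee_pos(): TCP position.
- telemetry.current_tool_rot(): TCP orientation.
- telemetry.current_wrist_force(): force on the tool from outside, world axes, zero at the start.
- telemetry.current_torque(): the same for the moment, N m.
- telemetry.current_opening(): finger opening in m.
Only numpy, scipy, OpenCV 4.12 (cv2) and the standard library are available. Lean on these libraries where they do the work, as an engineer would, in place of code of your own. Each camera call takes 0.05 s, during which the arm holds its last target. There are 200 camera calls.

## Working session

There is one attempt and no reset: what is moved stays moved. The work goes in short steps, each a Python script; the robot and the scene stay as the last script left them, time stands still between calls to the robot, and variables do not carry over. Pictures are saved under pics/ and viewed, about 8 in all and at most 12, crops included, and the job is handed in when it is done.

```bash
mkdir -p pics
python3 - <<'E'
from plant import r, vision, models, telemetry
import cv2
for c in ("scene","top"):
    im=vision.snapshot(c); cv2.imwrite(f"pics/{c}1.png",im[:,:,::-1])
    k=vision.get_calibration(c); print(c,{a:(b if isinstance(b,(int,float)) else list(b)) for a,b in k.items()})
    for t in ("roller_handle","roller_pad","roller","wheel_handle_end"):
        print(t,[(d['score'],d['at']) for d in models.mark_of(t,c)][:3])
print(telemetry.current_t(), telemetry.current_tool_rot())
E
```

```text
scene {'fx': 566.9081621935546, 'fy': 566.9081621935546, 'cx': 316.42324169908545, 'cy': 237.32647116514886, 'position': [np.float64(-0.08316260398555565), np.float64(-0.48203503848866813), np.float64(0.732057543261189)], 'orientation': [np.float64(-0.4422210245886911), np.float64(0.7751741870610148), np.float64(-0.388471091363163), np.float64(0.22942483802137886)]}
roller_handle [(0.67, [0.4803, -0.1656, 0.3175])]
roller_pad [(0.48, [0.4793, -0.1668, 0.2278])]
roller [(0.95, [0.4826, -0.1635, 0.1943])]
wheel_handle_end [(0.51, [0.5529, 0.0938, 0.3227])]
top {'fx': 492.1509885912887, 'fy': 492.1509885912887, 'cx': 329.00430328238815, 'cy': 239.9245854557853, 'position': [np.float64(0.3452538012134176), np.float64(-0.02618182169095769), np.float64(1.132122280568138)], 'orientation': [np.float64(-0.06161683741070975), np.float64(0.7147436099427661), np.float64(-0.6941110817551548), np.float64(0.05962167037390021)]}
roller_handle [(0.58, [0.4832, -0.1643, 0.3159])]
roller_pad []
roller [(0.71, [0.4816, -0.1626, 0.1921])]
wheel_handle_end [(0.55, [0.555, 0.0918, 0.3146])]
0.5 [-8.36272059e-06  8.28432724e-01  5.60088580e-01  6.72458930e-05]
```

View pics/scene1.png

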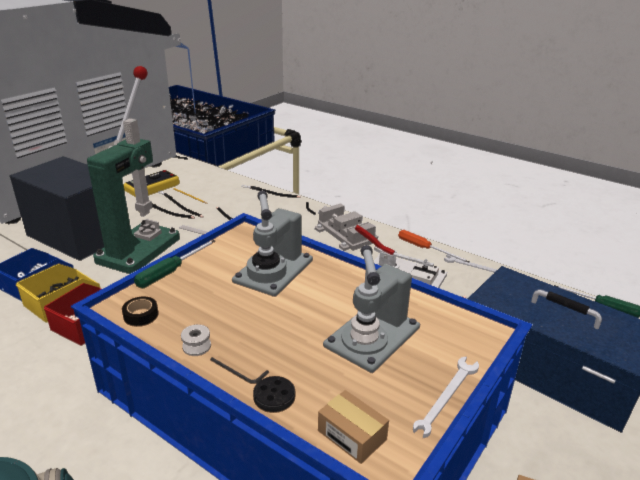

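View pics/top1.png

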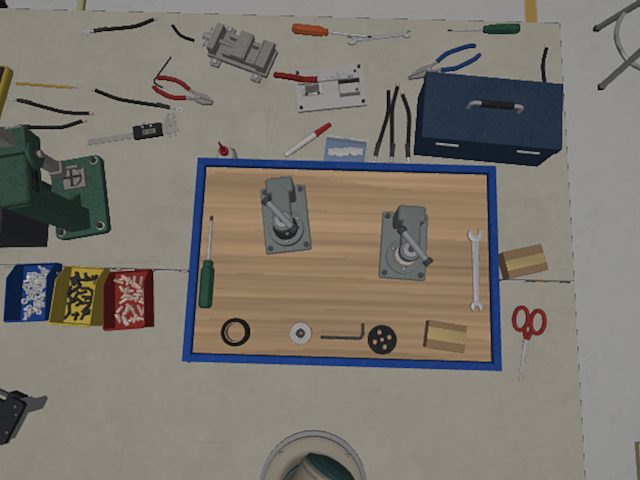

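```bash
cat > h.py <<'E'
import numpy as np, cv2
from scipy.spatial.transform import Rotation as R
from plant import *
def quat(q): return R.from_quat([q[1],q[2],q[3],q[0]])
def wq(Rm): q=Rm.as_quat(); return [q[3],q[0],q[1],q[2]]
def toplane(uv,cam,z):
    k=vision.get_calibration(cam); uv=np.atleast_2d(uv).astype(float)
    d=np.c_[(uv[:,0]-k['cx'])/k['fx'],(uv[:,1]-k['cy'])/k['fy'],np.ones(len(uv))]
    d=quat(k['orientation']).apply(d); p=np.array(k['position'])
    return p+d*((z-p[2])/d[:,2])[:,None]
def project(P,cam):
    k=vision.get_calibration(cam); c=quat(k['orientation']).inv().apply(np.atleast_2d(P)-np.array(k['position']))
    return np.c_[k['fx']*c[:,0]/c[:,2]+k['cx'],k['fy']*c[:,1]/c[:,2]+k['cy']]
def down(yaw): # jaw x axis at yaw in world, tool z down
    c,s=np.cos(yaw),np.sin(yaw)
    return wq(R.from_matrix(np.array([[c,s,0],[s,-c,0],[0,0,-1]])))
E
python3 - <<'E'
from h import *
for cam in("top","scene"):
    vision.snapshot(cam)
    for d in models.regions_of("roller_handle",cam)[:2]:
        m=d['pixels']; v,u=np.nonzero(m)
        P=toplane(np.c_[u,v],cam,0.320)[:,:2]
        c=cv2.minAreaRect(P.astype(np.float32)*1000)
        w=np.linalg.eigh(np.cov(P.T))
        print(cam,d['score'],m.sum(),(u.min(),u.max(),v.min(),v.max()),c,P.mean(0),w[1][:,1])
E
```

```text
top 0.66 355 (np.int64(399), np.int64(432), np.int64(226), np.int64(265)) ((479.636474609375, -164.00253295898438), (77.52682495117188, 18.759380340576172), 40.01741027832031) [ 0.48007086 -0.16628376] [-0.77801705 -0.62824316]
scene 0.9 499 (np.int64(360), np.int64(379), np.int64(245), np.int64(289)) ((471.7653503417969, -167.55918884277344), (107.06572723388672, 21.247106552124023), 35.90018844604492) [ 0.46825222 -0.16926652] [-0.80653728 -0.59118324]
```

The roller clamp is the right-hand one in the top view, with its handle from about (399,227) to (431,264). That puts the bar at yaw 0.70 rad and the axis near (0.481,-0.164). The networks agree with the picture. The feed wheel's clamp is on the left, at about (280,215).

Run:
```python
from h import *
ax=np.array([0.4812,-0.1643]); th=0.70
best=None
for s in (1,-1):
    y=th+s*np.pi/2
    q=[inverse_kinematics([*ax,0.326],down(y+d)) for d in (0,-0.6,-1.3)]
    print(s,[None if a is None else round(a[5],2) for a in q])
    if all(a is not None for a in q):
        m=max(abs(a[5]) for a in q)
        if best is None or m<best[0]: best=(m,y)
y=best[1]; print(y)
p=telemetry.current_ee_pos()
r.move_l([p[0],p[1],0.45],vel=0.25)
r.move_to([*ax,0.45],down(y))
gripper_to(0.05)
r.move_l([*ax,0.37],vel=0.2)
for cam in ("scene","top"): cv2.imwrite(f"pics/{cam}2.png",vision.snapshot(cam)[:,:,::-1])
a=cv2.imread("pics/scene2.png")[180:380,260:460]; b=cv2.imread("pics/top2.png")[150:350,300:500]
cv2.imwrite("pics/c2.png",cv2.resize(np.hstack([a,b]),(800,400),interpolation=cv2.INTER_CUBIC))
print(telemetry.current_t(),telemetry.current_ee_pos(),telemetry.current_wrist_force(),telemetry.current_torque(),telemetry.current_joints())
```

```text
1 [None, np.float64(-2.14), np.float64(-1.44)]
-1 [np.float64(0.4), np.float64(1.0), np.float64(1.7)]
-0.8707963267948966
5.8417 [ 0.48198314 -0.16469275  0.37179609] [-0.27614334  0.03021746  0.08625749] [-0.04582106  0.11957061 -0.02784268] [-4.65960385e-01  1.25246748e-01  1.36056587e+00  3.00241476e-05
  1.65243099e+00  4.04843381e-01]
```

View pics/c2.png

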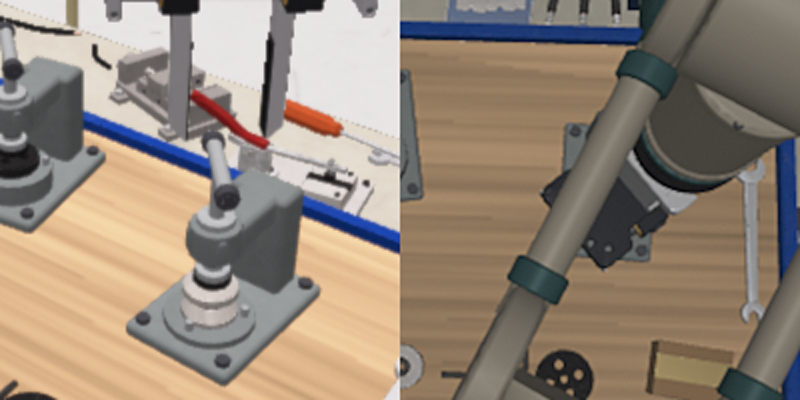

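The crop shows the open fingers straddling the bar, in line with it, with the clamp arm below the bar. I'll descend under guard and grip.

Run:
```python
from h import *
ax=np.array([0.4812,-0.1643])
print(r.move_l([*ax,0.325],vel=0.08,guard=6))
f=lambda s:print(s,round(telemetry.current_t(),2),telemetry.current_ee_pos().round(4),telemetry.current_wrist_force().round(2),telemetry.current_torque().round(3),round(telemetry.current_opening(),4))
f('down'); gripper_to(0.0,10); f('g10'); gripper_to(0.0,45); r.hold(0.2); f('g45')
cv2.imwrite("pics/s3.png",cv2.resize(vision.snapshot("scene")[200:350,290:490,::-1],(800,600),interpolation=cv2.INTER_CUBIC))
```

```text
False
down 6.55 [ 0.4814 -0.1644  0.3254] [-0.01  0.21  0.58] [-0.06   0.105 -0.035] 0.05
g10 7.23 [ 0.4807 -0.1638  0.3251] [-2.34  1.73  2.26] [ 0.327  0.407 -0.035] 0.0116
g45 7.65 [ 0.4808 -0.1637  0.325 ] [-2.94  3.64  2.17] [ 0.612  0.698 -0.036] 0.0108
```

View pics/s3.png

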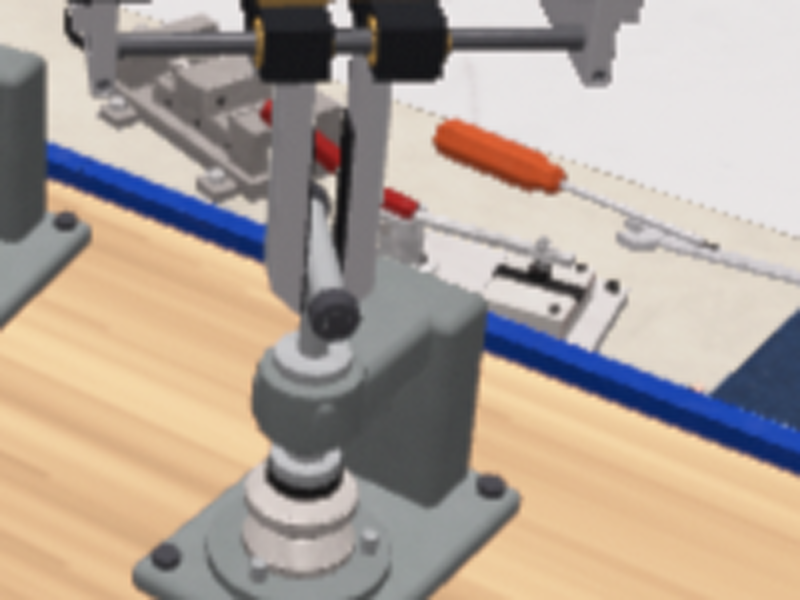

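Gripped, with the opening at 11 mm. The picture shows the fingers either side of the bar above the arm. I'll turn clockwise in small steps and watch the torque.

```bash
cat > turn.py <<'E'
from h import *
import sys
ax=np.array([0.4806,-0.1634]); y0=-0.8708
def turn(a0,a1,stop):
    a=a0
    while a<a1-1e-6:
        a+=0.08
        r.movej(inverse_kinematics([*ax,0.325],down(y0-a)))
        t=telemetry.current_torque(); F=telemetry.current_wrist_force()
        x=quat(telemetry.current_tool_rot()).apply([1,0,0])
        print(round(a,2),'act',round(y0-np.arctan2(x[1],x[0]),3),'mz',round(t[2]+0.036,3),F.round(1),round(telemetry.current_t(),2),round(telemetry.current_opening(),4))
        if abs(t[2]+0.036)>stop: print('stop');break
    return a
turn(float(sys.argv[1]),float(sys.argv[2]),float(sys.argv[3]))
E
python3 turn.py 0 0.4 0.24
```

```text
0.08 act 0.078 mz 0.002 [-1.7  1.3  1.6] 7.95 0.0107
0.16 act 0.157 mz 0.043 [-1.7  0.9  2.7] 8.2 0.0105
0.24 act 0.237 mz 0.027 [-1.1 -0.2  2. ] 8.45 0.0109
0.32 act 0.317 mz 0.074 [-1.4 -0.6  1.6] 8.7 0.0108
0.4 act 0.397 mz 0.046 [-0.5 -1.8  1. ] 8.95 0.0107
```

Run:
```python
from h import *
cv2.imwrite("pics/s4.png",cv2.resize(vision.snapshot("scene")[200:350,290:490,::-1],(800,600),interpolation=cv2.INTER_CUBIC))
```

```text
(no output)
```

View pics/s4.png

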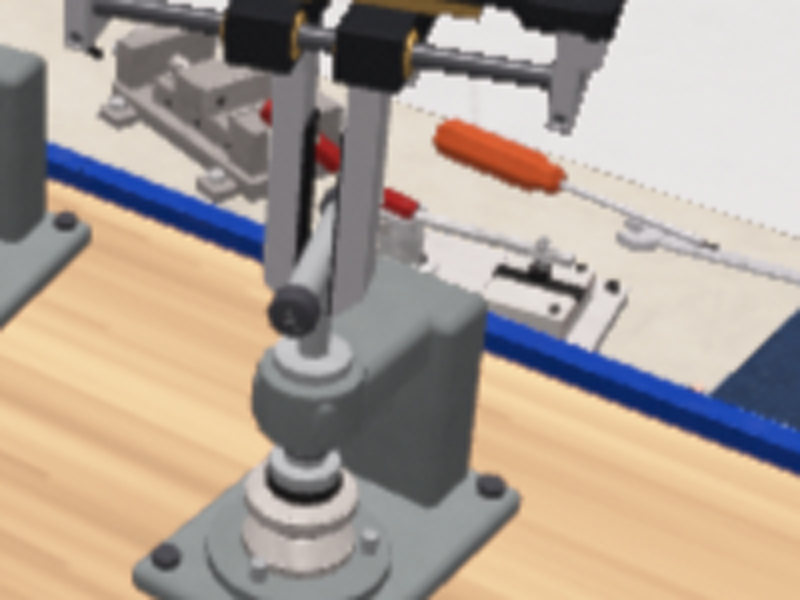

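The bar has turned with the fingers (near knob now at about (295,310) in the crop). Torque read after each stop is partly relaxed, so I'll use finer steps from here.

```bash
sed -i 's/a+=0.08/a+=0.04/' turn.py; python3 turn.py 0.4 0.8 0.24
```

```text
0.44 act 0.438 mz 0.187 [ 0.1 -3.6  0.1] 9.25 0.0106
0.48 act 0.478 mz 0.132 [ 0.  -4.9  0.4] 9.5 0.0109
0.52 act 0.518 mz 0.144 [ 0.4 -3.9  0.6] 9.75 0.0109
0.56 act 0.559 mz 0.085 [ 0.9 -4.9  0.9] 10.0 0.0106
0.6 act 0.599 mz 0.123 [ 0.4 -4.8  0.1] 10.25 0.0106
0.64 act 0.639 mz 0.102 [ 0.6 -4.6  1.6] 10.5 0.0106
0.68 act 0.679 mz 0.113 [ 0.7 -5.4 -0.6] 10.75 0.0107
0.72 act 0.719 mz 0.136 [ 0.3 -5.5  0.5] 11.0 0.0104
0.76 act 0.759 mz 0.083 [ 1.5 -5.8 -0.5] 11.25 0.0109
0.8 act 0.799 mz 0.193 [ 0.1 -4.8 -0.2] 11.5 0.0108
```

```bash
cat > turn2.py <<'E'
from h import *
import sys
ax=np.array([0.4806,-0.1634]); y0=-0.8708
a,a1,st=map(float,sys.argv[1:4])
while a<a1-1e-6:
    a+=st; r.movej(inverse_kinematics([*ax,0.325],down(y0-a)))
    m=[]
    for _ in range(6): m.append(telemetry.current_torque()[2]+0.036); r.hold(0.02)
    print(round(a,2),'mz',np.mean(m).round(3),np.std(m).round(3),round(telemetry.current_t(),2))
    if np.mean(m)>float(sys.argv[4]): print('stop'); break
cv2.imwrite(sys.argv[5],cv2.resize(vision.snapshot("scene")[260:350,310:430,::-1],(800,600),interpolation=cv2.INTER_CUBIC))
E
python3 turn2.py 0.8 0.96 0.02 0.24 pics/s5.png
```

```text
0.82 mz 0.187 0.026 11.85
0.84 mz 0.15 0.032 12.2
0.86 mz 0.18 0.008 12.55
0.88 mz 0.178 0.021 12.9
0.9 mz 0.18 0.018 13.25
0.92 mz 0.19 0.037 13.6
0.94 mz 0.202 0.034 13.95
0.96 mz 0.189 0.02 14.3
```

View pics/s5.png

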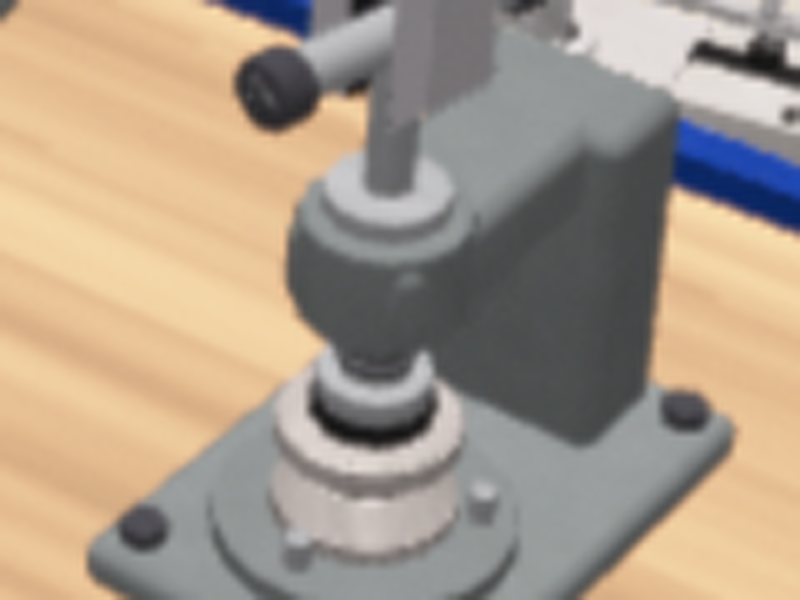

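The picture shows the pad seated on the roller. Torque has risen to about 0.19 N m, so contact is made but it isn't tight yet. I'll continue toward about 0.25.

```bash
python3 turn2.py 0.96 1.2 0.03 0.245 pics/s6.png
```

```text
0.99 mz 0.189 0.034 14.7
1.02 mz 0.213 0.025 15.05
1.05 mz 0.209 0.021 15.4
1.08 mz 0.216 0.041 15.75
1.11 mz 0.242 0.024 16.1
1.14 mz 0.235 0.035 16.45
1.17 mz 0.26 0.036 16.8
stop
```

The slope is about 0.3 N m/rad, as the spring predicts, and 0.25 N m corresponds to about 15 N. That's enough, so I'll release and withdraw.

Run:
```python
from h import *
gripper_to(0.05)
p=telemetry.current_ee_pos()
print(r.move_l([p[0],p[1],0.45],vel=0.12,guard=8), telemetry.current_ee_pos())
r.move_to([0.30,-0.30,0.45],telemetry.current_tool_rot())
a=vision.snapshot("scene"); b=vision.snapshot("top")
for t in ("roller","roller_pad","wheel_handle_end","roller_handle"): print(t,[(c,d['score'],d['at']) for c in("scene","top") for d in models.mark_of(t,c)[:1]])
cv2.imwrite("pics/s7.png",np.hstack([cv2.resize(a[180:380,220:420,::-1],(400,400)),cv2.resize(b[150:350,230:430,::-1],(400,400))]))
print(telemetry.current_t(),telemetry.current_wrist_force())
```

```text
False [ 0.48036417 -0.16325307  0.44929991]
roller [('scene', 0.61, [0.4842, -0.1633, 0.193])]
roller_pad [('scene', 0.68, [0.4798, -0.1623, 0.2241])]
wheel_handle_end [('scene', 0.76, [0.5519, 0.0915, 0.3204]), ('top', 0.84, [0.5543, 0.0944, 0.318])]
roller_handle [('scene', 0.7, [0.483, -0.1625, 0.3143]), ('top', 0.61, [0.4823, -0.1639, 0.3151])]
20.2167 [-0.67074104 -0.1643493   0.28572695]
```

View pics/s7.png

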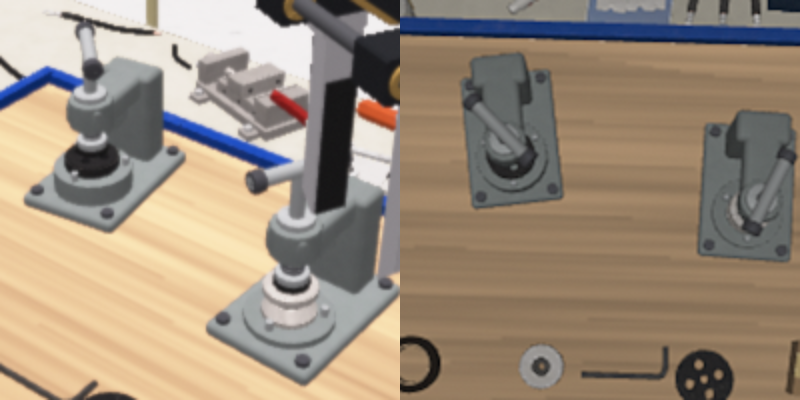

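The handle now lies at about -0.46 rad (0.70 - 1.17 = -0.47), so it followed the full turn and stayed there. The other clamp is unchanged and the gripper is clear.

```bash
python3 -c "
from plant import r
r.sign_off()"
```

```text
the job is handed in; nothing more can be done
```

I gripped the roller clamp's T-handle at its middle and turned it 1.17 rad clockwise. I then let go, backed the arm clear and handed the job in at about 20 s of the 35 s allowed.

- **Clamping force:** the handle's resistance rose from about 0.15 to 0.25 N m. By the given spring figures that is about 15 N on the roller, with contact at about 0.8 rad. The force is inferred from wrist torque, not measured directly. Single torque readings were noisy, with a spread of about 0.03 N m, and those before 0.4 rad were too low to use.
- **Handle after release:** the last top picture shows the bar at about -0.46 rad. That matches the angle turned, so it did not slip back.
- **Roller:** it stands upright on its seat, with the pad centred on it to within about 4.5 mm. That comes from one camera; the top view found neither roller nor pad.
- **Feed wheel's clamp:** the networks put its handle end within about 3 mm of its start position in both cameras, which is within their error. The arm never went near it.

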